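# Fit the frosted glass dome on the flash head

### The arm

A 6-joint arm with a two-finger parallel gripper is mounted at the origin on the work surface. World frame = base frame: x ahead of the robot, y to its left, z up, the work surface at z = 0. Lengths are in m, angles in rad, forces in N, time in s.
With the tool pointing down it reaches from about 0.375 to 0.925 m from the base axis. Payload 5.7 kg.
Tool frame: the origin (TCP) lies at the very end of the fingers, on their centre line; the grasp point (between the pads) lies 19 mm behind it; z points along the fingers, y is the line along which they close (so a half turn about z gives the same grasp; the last joint's range is limited). The gripper opens to 85 mm and grips with 20 to 120 N. Pads are 22 mm wide; open, the fingers measure 114 mm over their backs; the gripper's body (76 mm by 85 mm) begins 54 mm behind the grasp point. The pads swing forward as they close: fully open they stand 13 mm farther back than shut.
Start: joints at [1.18, 0.359, 1.51, -0, 1.272, -0.115], TCP at [0.163, 0.577, 0.231] pointing down, gripper open.
Joint ranges: [-2.97, 2.97], [-1.01, 2.36], [0.21, 2.38], [-0.96, 4.11], [0.2, 2.71], [-2.98, 2.98]. Speed limits (rad/s): [2.39, 2.39, 3.14, 3.14, 3.14, 3.14].

### API

Orientations are given as a rotation vector (axis times angle).
In Python, from bench import telemetry, eyes, sign_off gives the robot as it stands. The module is installed in compiled form; this text tells all that it offers.
- The arm moves only by the tool send_rows, never from a script. Its argument "series" is a list that holds one entry, the list of rows, each a list of 5 numbers: the closure, from -1 (fully open) to 1 (shut), then the shift along the world's x, y, z in m, then the turn about the world's z in degrees. In form: [[[claw, dx, dy, dz, yaw], ...]]. A call has 1 to 12 rows; each row shifts and turns the commanded pose from where the row before left it; what a row does not reach is not made up. A row lasts 1/12 s, in which the tool goes at most 41.7 mm and 7.16 degrees, less where a joint would pass 70% of its speed; a pose out of reach is approached as far as the arm can. A call is refused whole if a number of a shift passes 0.0417 or a number of a turn 7.16, either way. A call with a gripper value outside its range is refused whole. The fingers move at their own pace and stop on an object; "newtons" is the grip in N (left out, the last holds). Time passes only in rows, so rows that do not move let the fingers close. It gives the time, the measured TCP pose, the force, the opening and the grip force at its end, in the units of the state.
- telemetry.get_state(): the state, without advancing time (a new reading comes with each control period).
- eyes.camera(name): name is "side" or "top"; returns a dict with "pixels" (400x640x3 uint8, blue, green, red), "intrinsics" (3x3 intrinsics, pixels), "R" (3x3) and "t" (3): a world point X has camera coordinates R X + t. Camera axes: x right, y down, z forward; pixel columns grow to the right and rows downward; lengths in m; the calibration is good to about 2 mm. A picture is of the moment at which its call begins. There is no depth.
- sign_off(): hands the job in; it is judged then, once.
Trained networks look in a picture, given as the dict that the camera call returned (one of the last four; its "shot" number tells which), for a name from the list of things; names that differ only in an ending like _2 or _b are one class to them, and where a whole thing is asked for, a point or a joint stands for the part that bears it (a point fixed in the world has none). Each returns a list of dicts, best first, with "p" (0 to 1); they miss things now and then, are a little off and sometimes report something else, mostly with a low value. They report only what shows in the picture. A call takes as long as a camera call. They do not tell look-alikes from the thing itself.
- eyes.look_for(thing, picture): "uv" ([column, row] in pixels, amid what is visible of it).
The state is a dict: "time_s": time; "qpos": joint angles; "qvel": joint speeds; "effort": joint torques, N m; "position": TCP position; "orientation": TCP orientation; "wrist_force": force on the tool from outside, world axes, zero at the start; "ft_torque": the same for the moment, N m; "gripper_width": opening from 0.0 (shut) to 1.0 (fully open); "grasp_force": force on a finger pad.
Only numpy, scipy, OpenCV 4.12 (cv2) and the standard library are available. Lean on these libraries where they do the work, as an engineer would, in place of code of your own. Each camera call takes 0.05 s, during which the arm holds its last target. There are 200 camera calls.

### The job

Pick up the frosted white glass dome and set it gently, open end down, over the flash tube of the studio flash head, so that it sits flat inside the raised rim. The glass is thin: grip it lightly and set it down softly, without pressing or dropping it. Leave the amber dome and the camera lens where they are.

Things in the scene. Friction and masses are not known exactly. Their poses are not given: they have to be found in the camera images.
- frosted_dome: Thin frosted white glass cup standing mouth down: 52 mm wide (round), 72 mm high, wall 3 mm, 0.10 to 0.15 kg. Side upright to 60 mm, then rounded to a closed top. Origin: centre of the open lower edge, on the desk; z up. It cracks if the fingers squeeze with over 60 N a side (120 N in all), or if it meets the flash head with over 30 N; 20 to 30 N a side carries it.
- flash_head: Studio flash head: black round housing, 110 mm wide, face up, stands fast. Origin: centre of its underside, on the desk; z up. Flat seat for the dome's edge centred 100 mm above the origin. Round it a grey rim, inner radius 35 mm, outer 41 mm, 6 mm high. In its middle stands the white flash tube, 22 mm wide, 30 mm high above the seat, which ends up inside the dome.
- amber_dome: Bystander: dome of the same shape and size as the frosted one but of amber (orange) glass, loose on the desk. Origin: centre of its lower edge, z up.
- lens: Bystander: black camera lens with a thin red ring, 62 mm in diameter and 75 mm high, loose, standing on its end on the desk. Origin: centre of its underside, z up.
Mind the look-alikes: they are no part of the job. Of the things like the frosted_dome, leave any that is blue, green or purple; of the rest the larger one is meant.

How it is judged:
On the way:
1. the frosted dome is lifted above the flash tube (z of frosted_dome in the frame of flash_head above 0.13 m), for 0.1 s.
At the end, for the whole second after the job is handed in: The frosted dome stands upright (within 7 degrees) and at rest over the flash tube, its lower edge on the seat (within 4 mm in height) and inside the rim (centred within 13 mm), and the amber dome and the lens are within 20 mm of where they began (horizontal distance between frosted_dome and flash_head below 0.013 m and z of frosted_dome in the frame of flash_head between 0.096 and 0.104 m and angle between frosted_dome's own z axis and vertical below 0.12 rad and linear speed of frosted_dome below 0.02 m/s and distance of each of amber_dome, lens from where it was at the start of the episode below 0.02 m); the robot touches nothing.
It fails at once if the frosted dome is squeezed by the fingers with more than 120 N in all (60 N a side) (contact force between the fingers and frosted_dome above 120 N).
It fails at once if the frosted dome is pressed or knocked on the flash head with more than 30 N (contact force between frosted_dome and flash_head above 30 N).
It fails at once if the frosted dome is dropped: out of the fingers while its lower edge is more than 10 mm above the seat (contact force between the fingers and frosted_dome below 0.3 N and z of frosted_dome in the frame of flash_head above 0.11 m).
It fails at once if the amber dome is moved more than 20 mm or tipped (distance of amber_dome from where it was at the start of the episode above 0.02 m or angle between amber_dome's own z axis and vertical above 0.2 rad).
It fails at once if the camera lens is moved more than 20 mm or tipped (distance of lens from where it was at the start of the episode above 0.02 m or angle between lens's own z axis and vertical above 0.2 rad).
It also fails if it takes over 38 s, if anything falls off the work surface, if the arm or the gripper's body presses on something with over 40 N, if the wrist force passes 120 N, or if a joint passes its speed limit or range.

## Working session

There is one attempt and no reset: what is moved stays moved. The work goes in short steps, Python scripts to look and compute and a tool call to move; the robot and the scene stay as the last step left them, time stands still between calls to the robot, and variables do not carry over. Pictures are saved under pics/ and viewed, at most 10 in all, crops included, and the job is handed in when it is done.

Besides the shell and the picture viewer there is one more tool, called after "Request:" by a JSON object that holds its "method" and its "body", one argument or row to a line. send_rows: Moves the arm, as the interface text tells. Its arguments: {"type":"object","properties":{"series":{"type":"array","items":{"type":"array","items":{"type":"array","items":{"type":"number"}}}},"newtons":{"type":"number"}},"required":["series"]}

```bash
mkdir -p pics
cat > h.py <<'E'
import numpy as np, cv2
from bench import telemetry, eyes
def ray(c,uv):
    K,R,t=map(np.array,(c["intrinsics"],c["R"],c["t"]))
    d=R.T@np.linalg.solve(K,[uv[0],uv[1],1.]); o=-R.T@t
    return o,d
def at(c,uv,z):
    o,d=ray(c,uv); return o+d*(z-o[2])/d[2]
def proj(c,X):
    p=np.array(c["intrinsics"])@(np.array(c["R"])@np.array(X)+np.array(c["t"])); return p[:2]/p[2]
E
python3 - <<'E'
from h import *
np.set_printoptions(precision=3,suppress=True)
P=[]
for n in("top","side"):
    c=eyes.camera(n); P.append(c["pixels"])
    print(n,ray(c,[320,200]),c["intrinsics"][0][0])
    for t in("frosted_dome","flash_head","amber_dome","lens"):
        for d in eyes.look_for(t,c)[:4]:
            print(t,np.round(d["uv"],1),round(d["p"],2),at(c,d["uv"],.04))
    cv2.imwrite(f"pics/{n}0.png",c["pixels"])
s=telemetry.get_state();print(s["time_s"],s["position"],s["orientation"],s["gripper_width"])
E
```

```text
top (array([0.365, 0.028, 1.069]), array([ 0.102,  0.007, -0.995])) 480.24510516257163
frosted_dome [451.8 269. ] 0.89 [ 0.321 -0.243  0.04 ]
frosted_dome [441.8 174.2] 0.86 [ 0.524 -0.229  0.04 ]
frosted_dome [387.5 161.3] 0.83 [ 0.553 -0.112  0.04 ]
flash_head [220.4 133. ] 0.67 [0.618 0.252 0.04 ]
amber_dome [345.6 169.3] 0.84 [ 0.536 -0.021  0.04 ]
lens [427.3 117.9] 0.86 [ 0.649 -0.201  0.04 ]
side (array([ 0.416, -0.677,  0.819]), array([ 0.065,  0.683, -0.728])) 450.10939109875477
frosted_dome [244.7 322.7] 0.9 [ 0.318 -0.257  0.04 ]
frosted_dome [353.4 307.2] 0.75 [ 0.528 -0.238  0.04 ]
frosted_dome [314.9 268.6] 0.63 [ 0.459 -0.142  0.04 ]
frosted_dome [307.3 311.6] 0.62 [ 0.437 -0.241  0.04 ]
flash_head [362.6 143.4] 0.59 [0.616 0.254 0.04 ]
amber_dome [344.5 223.7] 0.8 [ 0.535 -0.024  0.04 ]
lens [409.9 289.3] 0.69 [ 0.646 -0.205  0.04 ]
0.5 [0.163 0.577 0.231] [-0.432 -3.112  0.   ] 1.0018650896037873
```

View pics/top0.png

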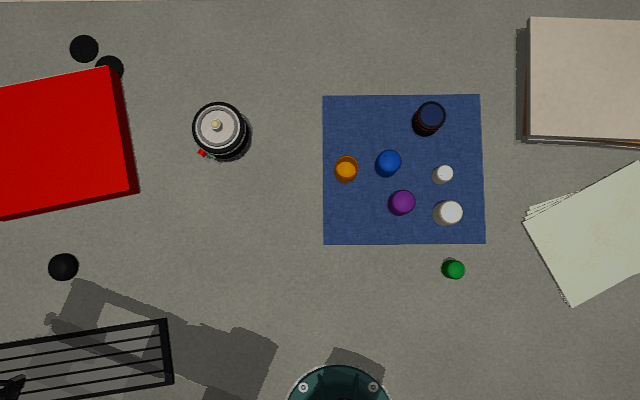

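View pics/side0.png

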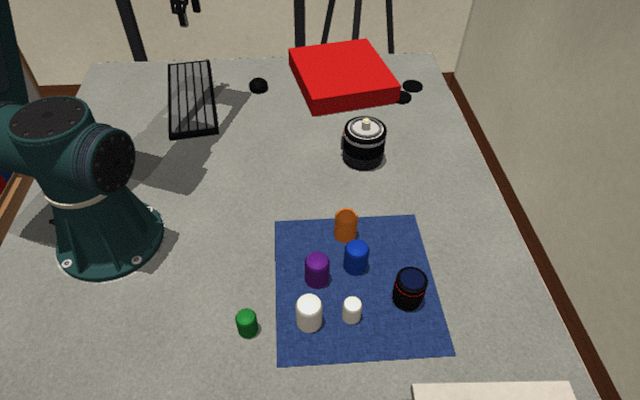

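The white candidates are the large dome at top (448,212) / side (309,313) and the small one at top (443,174) / side (352,310). Blue, purple and green are excluded, so the larger white one fits. I'll confirm it in a crop and fit the positions.

```bash
cat >> h.py <<'E'
from scipy.optimize import least_squares
def box(c,m,uv):
    n,l,st,ce=cv2.connectedComponentsWithStats(m.astype(np.uint8))
    i=min((k for k in range(1,n) if st[k,4]>60),key=lambda k:np.hypot(*(ce[k]-uv)))
    x,y,w,h=st[i,:4]; return np.array([x-.5,y-.5,x+w-.5,y+h-.5])
A=np.linspace(0,2*np.pi,72)
def pts(prof): return np.array([[r*np.cos(a),r*np.sin(a),z] for r,z in prof for a in A])
DOME=pts([(.026,0),(.026,.06),(.0235,.066),(.018,.07),(.01,.072)])
def pbox(c,X):
    p=np.array([proj(c,x) for x in X]); return np.r_[p.min(0),p.max(0)]
def fit(obs,M,x0,scale=True):
    f=lambda v:np.concatenate([pbox(c,M*(v[2] if scale else 1)+[v[0],v[1],0])-b for c,b in obs])
    r=least_squares(f,[*x0,1.][:3 if scale else 2],diff_step=1e-4); return r.x,r.fun
E
python3 - <<'E'
from h import *
np.set_printoptions(precision=4,suppress=True)
T=eyes.camera("top");S=eyes.camera("side")
def hsv(c): return cv2.cvtColor(c["pixels"],cv2.COLOR_BGR2HSV)
hT,hS=hsv(T),hsv(S)
w=lambda h:(h[...,1]<45)&(h[...,2]>125)
o=lambda h:(h[...,0]>4)&(h[...,0]<25)&(h[...,1]>150)&(h[...,2]>60)
p=lambda h:(h[...,0]>130)&(h[...,0]<165)&(h[...,1]>100)&(h[...,2]>40)
b=lambda h:(h[...,0]>105)&(h[...,0]<125)&(h[...,1]>190)&(h[...,2]>90)
for n,m,a,s,x0 in (("big",w,(448,212),(309,313),(.44,-.24)),("small",w,(443,174),(352,310),(.52,-.23)),("amber",o,(346,169),(345,225),(.53,-.02)),("purple",p,(402,202),(317,270),(.46,-.14)),("blue",b,(388,163),(356,257),(.55,-.11))):
    bt,bs=box(T,m(hT),a),box(S,m(hS),s); x,r=fit([(T,bt),(S,bs)],DOME,x0); print(n,x,bt,bs,r)
c1=cv2.resize(T["pixels"][90:250,320:490],None,fx=2.3,fy=2.3,interpolation=2)
c2=cv2.resize(S["pixels"][200:360,270:440],None,fx=2.3,fy=2.3,interpolation=2)
f1=cv2.resize(T["pixels"][90:170,180:265],None,fx=2.3*2,fy=2.3*2,interpolation=2)[:220]
f1=cv2.resize(T["pixels"][90:170,180:265],(391,230));f2=cv2.resize(S["pixels"][105:180,325:410],(391,230))
cv2.imwrite("pics/crop.png",np.vstack([np.hstack([c1,c2]),np.hstack([f1,f2])]))
E
```

```text
big [ 0.4414 -0.2409  0.9168] [439.5 200.5 462.5 222.5] [295.5 292.5 321.5 329.5] [-6.0614 -0.0804 -0.5697  1.7415  1.3265  3.5419  0.2963  2.8971]
small [ 0.5282 -0.2347  0.6531] [436.5 164.5 452.5 180.5] [342.5 295.5 361.5 322.5] [-3.9388 -0.0111 -0.1589  1.9904  1.1978  2.6758  0.676   1.1699]
amber [ 0.5383 -0.0211  0.9673] [334.5 154.5 357.5 182.5] [334.5 207.5 356.5 242.5] [-0.695   0.7756  0.4786 -0.1415 -0.3891  0.5414  1.0456 -0.397 ]
purple [ 0.4629 -0.1398  0.9711] [387.5 189.5 414.5 215.5] [304.5 251.5 328.5 288.5] [-0.296   0.3391  0.2399  0.0346 -0.0959  0.2688  0.4571 -0.2499]
blue [ 0.555  -0.1045  0.7978] [378.5 149.5 400.5 171.5] [345.5 238.5 367.5 258.5] [-5.8338  0.7495 -6.3204  1.2527  1.8578  2.5558  0.6537 11.7106]
```

View pics/crop.png

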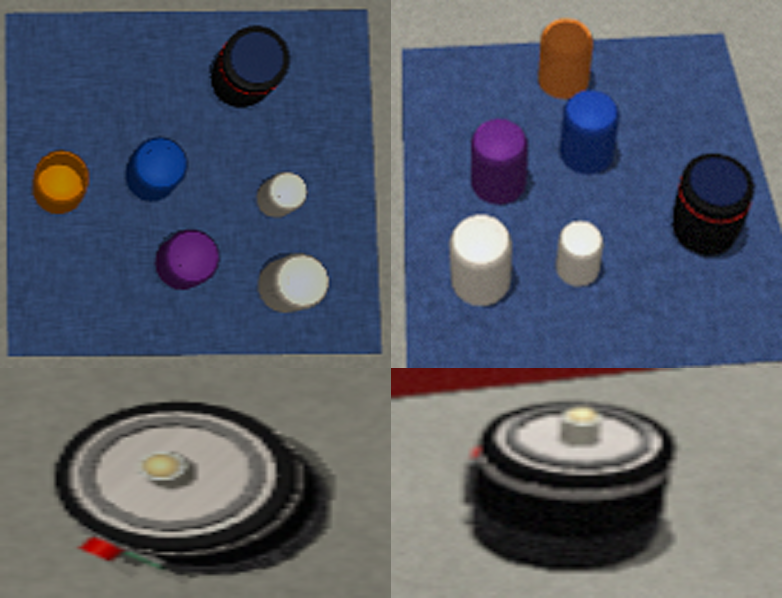

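The crop confirms it: the larger white dome, at crop (300,280) top and (480,260) side, is clearly bigger than the small white one. The flash seat is well visible too. My white mask missed the dome's shaded side, so I'll refine both fits.

Run:
```python
from h import *
np.set_printoptions(precision=4,suppress=True)
T=eyes.camera("top");S=eyes.camera("side")
hsv=lambda c:cv2.cvtColor(c["pixels"],cv2.COLOR_BGR2HSV)
hT,hS=hsv(T),hsv(S)
for thr in (110,130):
  w=lambda h:(h[...,1]<thr)&(h[...,2]>85)
  for n,a,s,x0 in (("big",(448,212),(309,313),(.44,-.24)),("small",(443,174),(352,310),(.52,-.23))):
    bt,bs=box(T,w(hT),a),box(S,w(hS),s); x,r=fit([(T,bt),(S,bs)],DOME,x0); print(n,x,bt,bs,r)
print(T["pixels"][127,188:252].max(1)); print(T["pixels"][98:160,218].max(1))
print(S["pixels"][131,338:392].max(1)); print(S["pixels"][112:145,350].max(1))
# sub-pixel template: fit seat disc (r35,z.1) and rim (35..41,z.106) by image intensity model
def patches(v,c):
    g=cv2.cvtColor(c["pixels"],6).astype(float); 
    def mean(rad,z):
        p=np.array([proj(c,[v[0]+rad*np.cos(a),v[1]+rad*np.sin(a),z]) for a in A]).astype(np.float32)
        return cv2.remap(g.astype(np.float32),p[:,0],p[:,1],cv2.INTER_LINEAR).ravel()
    return sum(mean(r,z).var() for r,z in((.030,.1),(.035,.103),(.038,.106),(.041,.106),(.046,.1),(.052,.1)))
from scipy.optimize import minimize
for cs in ([T],[S],[T,S]):
    r=minimize(lambda v:sum(patches(v,c) for c in cs),[.605,.24],method="Nelder-Mead",options=dict(initial_simplex=[[.6,.235],[.615,.24],[.605,.25]])); print("seat",r.x,r.fun)
# flash tube top z=.13
print(at(T,[216,125],.13), at(S,[366,121],.13))
print([ (proj(T,[.605,.24,z]),proj(S,[.605,.24,z])) for z in(.1,.13)])
```

```text
big [ 0.4398 -0.2427  0.9742] [438.5 200.5 462.5 225.5] [294.5 292.5 322.5 333.5] [-4.8868 -0.196   1.5061  0.1301  0.6958  2.7696 -0.6511  0.5142]
small [ 0.5258 -0.2351  0.7335] [434.5 164.5 453.5 183.5] [340.5 294.5 362.5 324.5] [-2.6911 -0.2491  0.6028  0.9881  0.9839  1.6358 -0.2523  0.3534]
big [ 0.4334 -0.2407  1.2307] [438.5 199.5 462.5 225.5] [276.5 285.5 328.5 335.5] [-8.7308 -0.0909  5.9949  5.999  11.5047  1.5809 -6.407   0.8965]
small [ 0.5376 -0.2215  1.3576] [434.5 163.5 453.5 183.5] [334.5 260.5 392.5 325.5] [-16.0904 -15.6015   6.5647   2.9868   4.0518  11.4367 -14.8759   0.2376]
[118 120 125 112   9  16  29 106 169 115 103  93 102 180 174 171 170 170
 169 172 175 176 178 173 149 144 145 143 140 158 160  82  73  67 109 178
 172 170 170 174 175 171 173 171 171 165 131 103  96 107 188 166  49  21
  21  11  37  70  12   7  23  46  81  76]
[116 119 120  94   8  17  14 144 133 100 118  53 138 171 169 172 172 175
 175 173 172 147 170 154 146 146 151 145 158 160  74  76  78  98 159 175
 175 173 172 172 173 177 177 179 183 100 106 104  47 192 143  14  25  24
  18   0  78  18   6   4  22  33]
[158 152 154 158 169 179 122   6  18  10  47 170 193  75  83 108 138 174
 208 220 215 212 216 210 213 213 211 216 214 211 213 211 210 210 210 211
 213 214 212 189 145 113  83 149 202 101   9   5  69 136 152 152 150 153]
[162 158 159 159 162 159 158 104  14  86 163 179 162 127 108  88  77  76
 138 193 193 134  29   9  14   6   9  15  60  89  98  72  17]
seat [0.6173 0.2457] 1261.1837158203125
seat [0.6157 0.243 ] 4699.71337890625
seat [0.6168 0.2451] 8798.7958984375
[0.6127 0.2416 0.13  ] [0.6136 0.2321 0.13  ]
[(array([219.9559, 132.3783]), array([361.182 , 128.7837])), (array([216.7262, 128.7514]), array([362.1712, 119.2198]))]
```

Run:
```python
from h import *
np.set_printoptions(precision=4,suppress=True)
T=eyes.camera("top");S=eyes.camera("side")
bt=np.array([438.5,200.5,462.5,225.5]);bs=np.array([294.5,292.5,322.5,333.5])
f=lambda v:np.r_[pbox(T,DOME+[v[0],v[1],0])[1:]-bt[1:],pbox(S,DOME+[v[0],v[1],0])-bs]
r=least_squares(f,[.44,-.242],diff_step=1e-4,loss="soft_l1");print(r.x,f(r.x))
print(proj(T,[.6165,.245,.13]),proj(S,[.6165,.245,.13]))
```

```text
[ 0.4398 -0.2391] [-0.5925  0.3275  0.4264  0.2632  0.4095 -0.4168 -0.8645]
[214.3203 123.1401] [366.4067 117.8479]
```

Request:
{"method": "send_rows", "body": {
  "series": [
    [[-1, 0.02, -0.035, 0, -7], [-1, 0.02, -0.035, 0, -7], [-1, 0.02, -0.035, 0, -7], [-1, 0.02, -0.035, 0, -7], [-1, 0.02, -0.035, 0, -7], [-1, 0.02, -0.035, 0, -7], [-1, 0.02, -0.035, 0, -7], [-1, 0.02, -0.035, 0, -7], [-1, 0.02, -0.035, 0, -7], [-1, 0.02, -0.035, 0, -7], [-1, 0.02, -0.035, 0, -7], [-1, 0.02, -0.035, 0, -7]]
  ],
  "newtons": 25
}}

```text
time_s: 1.8
position: [0.4041, 0.1555, 0.2316]
orientation: [2.409, 2.016, 0.001]
wrist_force: [1.0, 0.2, -0.3]
gripper_width: 1.003
grasp_force: 0.0
```

Request:
{"method": "send_rows", "body": {
  "series": [
    [[-1, 0.003, -0.033, 0, -3], [-1, 0.003, -0.033, 0, -3], [-1, 0.003, -0.033, 0, -3], [-1, 0.003, -0.033, 0, -3], [-1, 0.003, -0.033, 0, -3], [-1, 0.003, -0.033, 0, -3], [-1, 0.003, -0.033, 0, -3], [-1, 0.003, -0.033, 0, -3], [-1, 0.003, -0.033, 0, -3], [-1, 0.003, -0.033, 0, -3], [-1, 0.003, -0.033, 0, -3], [-1, 0, 0, -0.03, 0]]
  ]
}}

```text
time_s: 2.8
position: [0.4418, -0.2143, 0.206]
orientation: [2.87, 1.244, 0.01]
wrist_force: [1.7, -1.0, 0.2]
gripper_width: 1.003
grasp_force: 0.0
```

Request:
{"method": "send_rows", "body": {
  "series": [
    [[-1, 0.002, -0.032, -0.02, 0], [-1, 0, 0, -0.03, 0], [-1, 0, 0, -0.02, 0], [-1, 0, 0, 0, 0], [-1, 0, 0, 0, 0]]
  ]
}}

```text
time_s: 3.22
position: [0.4376, -0.2372, 0.1307]
orientation: [-2.877, -1.256, 0.002]
wrist_force: [0.1, -0.6, 0.5]
gripper_width: 1.0
grasp_force: 0.0
```

Request:
{"method": "send_rows", "body": {
  "series": [
    [[-1, 0.002, -0.002, -0.021, 0], [-1, 0, 0, -0.02, 0], [-1, 0, 0, -0.02, 0], [-1, 0, 0, -0.02, 0], [-1, 0, 0, -0.015, 0], [-1, 0, 0, -0.01, 0], [-1, 0, 0, -0.005, 0], [-1, 0, 0, 0, 0], [-1, 0, 0, 0, 0]]
  ]
}}

```text
time_s: 3.97
position: [0.4411, -0.2401, 0.0212]
orientation: [2.878, 1.258, 0.001]
wrist_force: [-0.7, -0.4, -0.4]
gripper_width: 1.0
grasp_force: 0.0
```

Run:
```python
from h import *
T=eyes.camera("top");S=eyes.camera("side")
cv2.imwrite("pics/g.png",np.hstack([cv2.resize(c["pixels"][a:a+100,b:b+100],(400,400),interpolation=2) for c,a,b in((T,165,395),(S,255,260))]))
```

```text
(no output)
```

View pics/g.png

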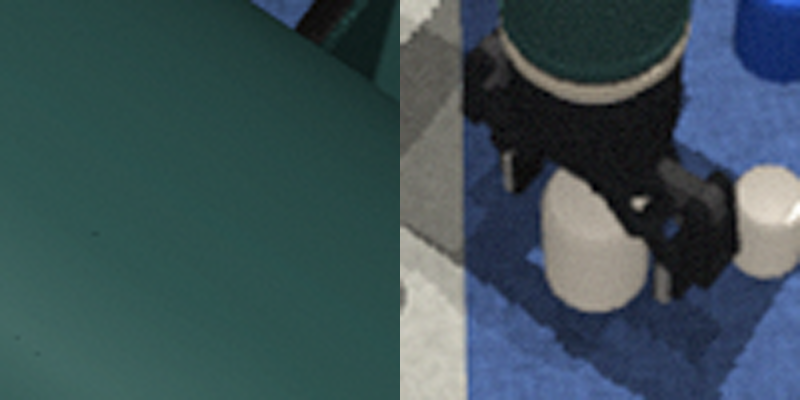

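The dome (side crop ~ (595,250)) stands between the open fingers and clear of the small white one. Closing.

Request:
{"method": "send_rows", "body": {
  "series": [
    [[-0.7, 0, 0, 0, 0], [-0.4, 0, 0, 0, 0], [-0.3, 0, 0, 0, 0], [-0.2, 0, 0, 0, 0], [-0.1, 0, 0, 0, 0], [0, 0, 0, 0, 0], [0.2, 0, 0, 0, 0], [0.5, 0, 0, 0, 0], [1, 0, 0, 0, 0], [1, 0, 0, 0, 0], [1, 0, 0, 0, 0]]
  ],
  "newtons": 25
}}

```text
time_s: 4.98
position: [0.4403, -0.2397, 0.0206]
orientation: [-2.879, -1.258, 0.0]
wrist_force: [-0.8, 1.0, 5.1]
gripper_width: 0.59
grasp_force: 25.6
```

Request:
{"method": "send_rows", "body": {
  "series": [
    [[1, 0, 0, 0.005, 0], [1, 0, 0, 0.01, 0], [1, 0, 0, 0.02, 0], [1, 0, 0, 0.025, 0], [1, 0, 0, 0.025, 0], [1, 0, 0, 0.025, 0], [1, 0, 0, 0.025, 0], [1, 0, 0, 0.025, 0], [1, 0, 0, 0.02, 0], [1, 0, 0, 0.01, 0], [1, 0, 0, 0, 0]]
  ]
}}

```text
time_s: 5.9
position: [0.4417, -0.2406, 0.213]
orientation: [2.875, 1.256, 0.004]
wrist_force: [1.2, -0.6, -0.5]
gripper_width: 0.596
grasp_force: 26.6
```

Request:
{"method": "send_rows", "body": {
  "series": [
    [[1, 0.004, 0.012, 0, 0], [1, 0.009, 0.024, 0, 0], [1, 0.01, 0.03, 0, 0], [1, 0.01, 0.03, 0, 0], [1, 0.01, 0.03, 0, 0], [1, 0.01, 0.03, 0, 0], [1, 0.01, 0.03, 0, 0], [1, 0.01, 0.03, 0, 0], [1, 0.01, 0.03, 0, 0], [1, 0.01, 0.03, 0, 0], [1, 0.01, 0.03, 0, 0], [1, 0.01, 0.03, 0, 0]]
  ]
}}

```text
time_s: 6.9
position: [0.5519, 0.0986, 0.2081]
orientation: [-2.877, -1.257, 0.006]
wrist_force: [-0.3, 0.4, -0.4]
gripper_width: 0.593
grasp_force: 26.6
```

Request:
{"method": "send_rows", "body": {
  "series": [
    [[1, 0.012, 0.03, 0, 0], [1, 0.012, 0.03, 0, 0], [1, 0.012, 0.03, 0, 0], [1, 0.012, 0.028, 0, 0], [1, 0.01, 0.02, 0, 0], [1, 0.004, 0.01, 0, 0], [1, 0, 0, 0, 0], [1, 0, 0, 0, 0], [1, 0, 0, 0, 0]]
  ]
}}

```text
time_s: 7.65
position: [0.6141, 0.2431, 0.2093]
orientation: [2.879, 1.257, -0.004]
wrist_force: [0.1, -1.1, -1.1]
gripper_width: 0.59
grasp_force: 26.6
```

Run:
```python
from h import *
T=eyes.camera("top");S=eyes.camera("side")
s=telemetry.get_state();print(s["position"],s["grasp_force"],s["wrist_force"])
cv2.imwrite("pics/p.png",np.hstack([cv2.resize(c["pixels"][a:a+100,b:b+100],(400,400),interpolation=2) for c,a,b in((T,80,165),(S,70,315))]))
```

```text
[0.6146275  0.24288114 0.21000505] 26.57035952237493 [ 0.64686612 -0.82522208 -0.22267014]
```

View pics/p.png

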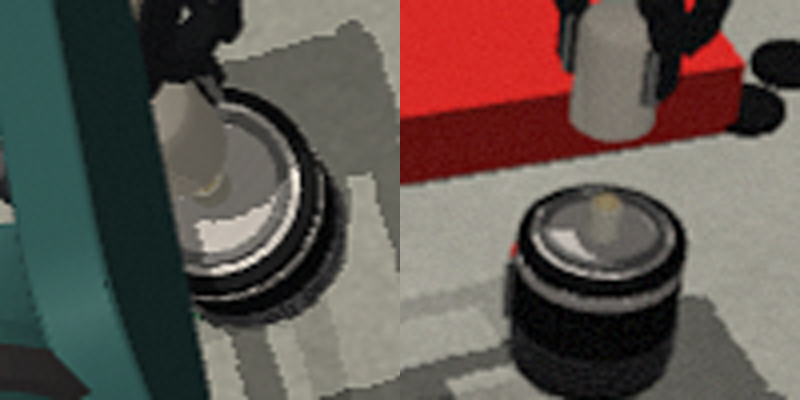

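The dome hangs upright over the head: in the side crop its lower edge is at (613,138) and the tube at (605,205). In the top crop its right edge is at x=227. I'll check those against the model.

Run:
```python
from h import *
np.set_printoptions(precision=1,suppress=True)
T=eyes.camera("top");S=eyes.camera("side")
base=pts([(.026,0)])
for z in(.186,.189,.192):
  print(z,"S base",pbox(S,base+[.6146,.243,z]),"T base",pbox(T,base+[.6146,.243,z]))
print("obs S base x 357.5..379, bottom",70+141/4,"| obs T right",165+227/4,"bottom",80+184/4)
for x in((.6165,.245),(.6146,.243)): print("tube",proj(S,[*x,.13]),proj(S,[*x,.1]),"seat ring S",pbox(S,pts([(.041,.106)])+[*x,0]))
print("obs tube top",315+205/4,70+200/4,"rim outer x ",315+530/4,315+672/4)
g=S["pixels"][100,345:390].astype(int); print(g.tolist())
```

```text
0.186 S base [357.2  93.4 378.6 105.7] T base [194.8 102.9 222.4 129.9]
0.189 S base [357.3  92.3 378.7 104.7] T base [194.4 102.4 222.1 129.5]
0.192 S base [357.3  91.3 378.9 103.6] T base [194.  102.  221.7 129.1]
obs S base x 357.5..379, bottom 105.25 | obs T right 221.75 bottom 126.0
tube [366.4 117.8] [365.3 127.4] seat ring S [349.6 115.9 381.6 135.6]
tube [365.8 118.4] [364.7 127.9] seat ring S [348.9 116.4 381.  136.1]
obs tube top 366.25 120.0 rim outer x  447.5 483.0
[[22, 24, 102], [10, 11, 94], [14, 16, 96], [14, 17, 96], [19, 15, 98], [15, 16, 95], [16, 19, 99], [11, 13, 97], [16, 14, 96], [19, 22, 99], [15, 18, 98], [14, 17, 100], [20, 24, 95], [74, 83, 114], [104, 114, 119], [110, 118, 123], [100, 109, 115], [101, 111, 116], [104, 113, 119], [108, 119, 124], [109, 117, 123], [110, 118, 127], [114, 121, 127], [112, 121, 127], [111, 121, 126], [108, 118, 124], [111, 120, 127], [106, 117, 123], [106, 117, 123], [105, 116, 122], [104, 112, 120], [98, 108, 112], [100, 110, 110], [75, 83, 105], [18, 20, 96], [11, 9, 95], [14, 16, 95], [14, 16, 98], [18, 20, 100], [15, 13, 96], [18, 17, 98], [18, 18, 98], [19, 20, 99], [18, 17, 98], [18, 19, 100]]
```

Request:
{"method": "send_rows", "body": {
  "series": [
    [[1, 0.002, 0.002, -0.005, 0], [1, 0, 0, -0.01, 0], [1, 0, 0, -0.012, 0], [1, 0, 0, -0.012, 0], [1, 0, 0, -0.012, 0], [1, 0, 0, -0.012, 0], [1, 0, 0, -0.01, 0], [1, 0, 0, -0.005, 0], [1, 0, 0, -0.002, 0], [1, 0, 0, 0, 0], [1, 0, 0, 0, 0]]
  ]
}}

```text
time_s: 8.77
position: [0.6178, 0.2464, 0.1307]
orientation: [-2.879, -1.258, -0.001]
wrist_force: [0.2, -0.3, -1.7]
gripper_width: 0.592
grasp_force: 26.6
```

Request:
{"method": "send_rows", "body": {
  "series": [
    [[1, 0, 0, -0.002, 0], [1, 0, 0, -0.002, 0], [1, 0, 0, -0.002, 0], [1, 0, 0, -0.001, 0], [1, 0, 0, -0.001, 0], [1, 0, 0, 0, 0], [1, 0, 0, 0, 0]]
  ]
}}

```text
time_s: 9.35
position: [0.6174, 0.2463, 0.1222]
orientation: [-2.879, -1.258, 0.0]
wrist_force: [1.0, 0.6, 0.1]
gripper_width: 0.588
grasp_force: 26.6
```

Request:
{"method": "send_rows", "body": {
  "series": [
    [[1, 0, 0, -0.0005, 0], [1, 0, 0, 0, 0], [1, 0, 0, -0.0005, 0], [1, 0, 0, 0, 0]]
  ]
}}

```text
time_s: 9.68
position: [0.6174, 0.2463, 0.1212]
orientation: [-2.879, -1.258, 0.0]
wrist_force: [0.2, 0.4, -1.3]
gripper_width: 0.592
grasp_force: 26.6
```

Request:
{"method": "send_rows", "body": {
  "series": [
    [[1, 0, 0, -0.0005, 0], [1, 0, 0, 0, 0], [1, 0, 0, 0, 0]]
  ]
}}

```text
time_s: 9.93
position: [0.6174, 0.2463, 0.1207]
orientation: [-2.879, -1.258, 0.0]
wrist_force: [0.5, 0.6, -1.4]
gripper_width: 0.594
grasp_force: 26.6
```

Request:
{"method": "send_rows", "body": {
  "series": [
    [[1, 0, 0, -0.0005, 0], [1, 0, 0, 0, 0], [1, 0, 0, 0, 0]]
  ]
}}

```text
time_s: 10.18
position: [0.6174, 0.2463, 0.1207]
orientation: [-2.879, -1.258, -0.0]
wrist_force: [-1.4, 0.5, 3.5]
gripper_width: 0.59
grasp_force: 26.9
```

Run:
```python
from h import *
S=eyes.camera("side")
for i in range(4): eyes.camera("top"); s=telemetry.get_state();print(s["position"],s["wrist_force"])
cv2.imwrite("pics/q.png",cv2.resize(S["pixels"][80:180,315:415],(600,600),interpolation=2))
```

```text
[0.61744515 0.24632283 0.1207018 ] [-1.14155285 -0.70757305  3.60588374]
[0.61745074 0.24633251 0.12069776] [-1.7568917  -1.22220022  4.36916675]
[0.61744944 0.24631734 0.12066143] [-2.83569761 -0.71689586  5.42603548]
[0.61742696 0.24632066 0.12067446] [-2.50298553 -1.76171818  5.16021356]
```

View pics/q.png

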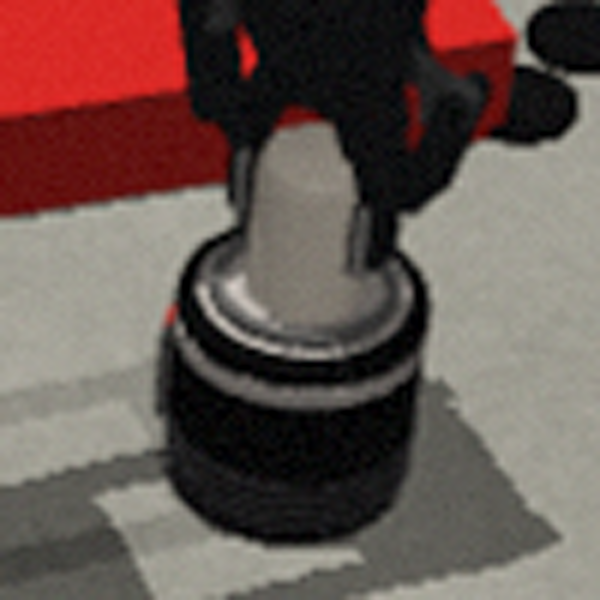

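Contact came at the expected height with about 5 N. The dome stands inside the rim, its lower edge at about (300,320) in the crop. Releasing slowly.

Request:
{"method": "send_rows", "body": {
  "series": [
    [[0, 0, 0, 0, 0], [-0.15, 0, 0, 0, 0], [-0.2, 0, 0, 0, 0], [-0.25, 0, 0, 0, 0], [-0.3, 0, 0, 0, 0], [-0.4, 0, 0, 0, 0], [-0.6, 0, 0, 0, 0], [-0.8, 0, 0, 0, 0], [-1, 0, 0, 0, 0], [-1, 0, 0, 0, 0], [-1, 0, 0, 0, 0], [-1, 0, 0, 0, 0]]
  ],
  "newtons": 20
}}

```text
time_s: 11.43
position: [0.6174, 0.2463, 0.1203]
orientation: [-2.879, -1.258, -0.0]
wrist_force: [-0.3, 0.2, 0.6]
gripper_width: 0.997
grasp_force: 0.0
```

Request:
{"method": "send_rows", "body": {
  "series": [
    [[-1, 0, 0, 0.005, 0], [-1, 0, 0, 0.01, 0], [-1, 0, 0, 0.02, 0], [-1, 0, 0, 0.025, 0], [-1, 0, 0, 0.025, 0], [-1, 0, 0, 0.03, 0], [-1, 0, 0, 0.03, 0], [-1, 0, -0.03, 0.01, 0], [-1, 0, -0.04, 0, 0], [-1, 0, -0.04, 0, 0], [-1, 0, -0.04, 0, 0], [-1, 0, -0.03, 0, 0]]
  ]
}}

```text
time_s: 12.43
position: [0.6173, 0.0635, 0.2768]
orientation: [2.878, 1.256, 0.002]
wrist_force: [-1.0, -0.2, -0.8]
gripper_width: 1.005
grasp_force: 0.0
```

Run:
```python
from h import *
T=eyes.camera("top");S=eyes.camera("side")
for c in(T,S):
  for t in("amber_dome","lens"): print([np.round(d["uv"],1).tolist() for d in eyes.look_for(t,c)[:1]])
for x in [(.6165,.245),(.6174,.2463)]: print(pbox(S,DOME+[*x,.1]).round(1),pbox(T,DOME+[*x,.1]).round(1))
cv2.imwrite("pics/r.png",np.hstack([cv2.resize(c["pixels"][a:a+100,b:b+100],(400,400),interpolation=2) for c,a,b in((T,80,165),(S,80,315))]))
```

```text
[[240.0, 132.2]]
[[426.9, 117.5]]
[[341.6, 225.6]]
[[410.2, 288.7]]
[355.2 100.3 378.  133.8] [197.4 106.  230.2 139.3]
[355.5 100.  378.3 133.4] [196.8 105.6 229.6 138.9]
```

View pics/r.png

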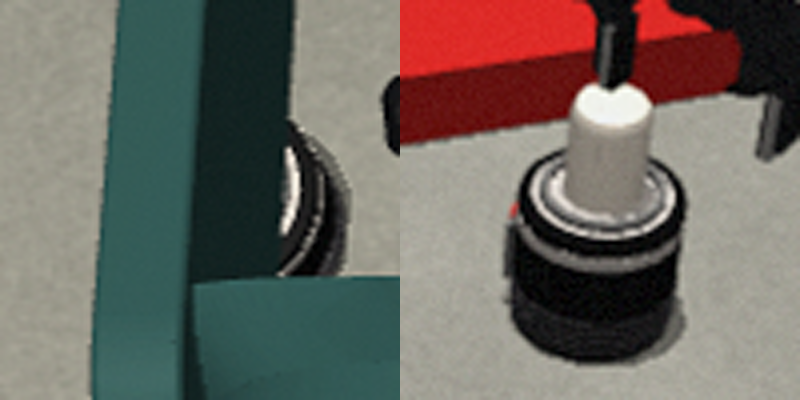

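The dome stands upright, centred inside the rim: side box about x 356..378 with its bottom at 134, against the model's 355..378 and 134. The gripper is clear, and the amber dome and lens are unmoved.

```bash
python3 -c "
from bench import sign_off
print(sign_off())"
```

```text
the job is handed in; nothing more can be done
None
```

The frosted dome is seated upright over the flash tube, centred inside the rim, and the job is handed in; the last pictures show the amber dome and the lens where they began, though no verdict came back.

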